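# Slide the vial carriage into its detent and take the reading

### The arm

A 6-joint arm with a two-finger parallel gripper is mounted at the origin on a cart in front of the work surface, level with it; the furniture and walls round the work are solid. World frame = base frame: x ahead of the robot, y to its left, z up, the work surface at z = 0. Lengths are in m, angles in rad, forces in N, time in s.
With the tool pointing down it reaches from about 0.325 to 0.9 m from the base axis. Payload 6.1 kg.
Tool frame: the origin (TCP) lies midway between the tips of the shut fingers; the grasp point (between the pads) lies 19 mm behind it; z points along the fingers, y is the line along which they close (so a half turn about z gives the same grasp; the last joint's range is limited). The gripper opens to 85 mm and grips with 20 to 120 N. Pads are 22 mm wide; open, the fingers measure 114 mm over their backs; the gripper's body (76 mm by 85 mm) begins 54 mm behind the grasp point. The pads swing forward as they close: fully open they stand 13 mm farther back than shut.
Start: joints at [-1.35, 0.22, 1.526, -0, 1.395, -0.126], TCP at [0.212, -0.588, 0.231] pointing down, gripper open.
Joint ranges: [-2.98, 2.98], [-0.91, 2.08], [0.09, 2.57], [-1.24, 4.39], [0.2, 2.65], [-2.68, 2.68]. Speed limits (rad/s): [2.57, 2.57, 3.01, 3.14, 3.14, 3.14].

### API

Orientations are given as [roll, pitch, yaw] about the fixed x, y, z axes, in that order (R = Rz(yaw) Ry(pitch) Rx(roll)).
In Python, from plant import manip, kin, eyes, finder, monitor gives the robot as it stands. Calls block until the motion is done:
- manip.movep(position, orientation): joint-space move of the TCP to a pose.
- manip.move_l(position, feed=0.15, rotation=None, max_force=None): straight line of the TCP; rotation=None keeps the orientation; feed is the mean speed in m/s. With max_force (N) it stops when the force on the tool has changed by that much, and returns True; else False.
- manip.set_joints(angles): joint-space move.
- manip.gripper_to(opening, f_grip=None): finger opening in m; f_grip is the grip in N (None keeps the last); returns when the fingers have stopped.
- manip.hold(seconds).
- kin.inverse_kinematics(position, orientation): joint angles nearest the present ones, or None.
- eyes.get_image(name): name is "scene" or "side" or "wrist"; returns (picture, depth): 384x512x3 uint8, red, green, blue; 384x512 float32, m along the optical axis (not along the pixel's ray), 0 where there is no reading.
- eyes.get_calibration(name): a dict with "intrinsics" (3x3 intrinsics, pixels), "world_from_camera" (4x4, takes a point from camera to world coordinates). Camera axes: x right, y down, z forward; pixel columns grow to the right and rows downward; lengths in m; the calibration is good to about 2 mm. A picture is of the moment at which its call begins: read the wrist's pose just before it. get_calibration takes no time and is no camera call; for the wrist camera it gives the pose at the moment of the call.
A pose or a line that the arm cannot do raises manip.Unreachable and nothing moves.
- manip.job_done(): hands the job in; it is judged then, once.
Trained networks look in the newest picture that a camera, given by its name, has taken for a name from the list of things; names that differ only in an ending like _2 or _b are one class to them, and where a whole thing is asked for, a point or a joint stands for the part that bears it (a point fixed in the world has none). Each returns a list of dicts, best first, with "confidence" (0 to 1); they miss things now and then, are a little off and sometimes report something else, mostly with a low value. They report only what shows in the picture. A call takes as long as a camera call.
- finder.silhouettes(target, camera): "region" (384x512 bool, what is visible of it) and "uv" ([column, row] in pixels, amid what is visible of it).
Readings, each from a call of its own:
- monitor.read_time_s(): time.
- monitor.read_q(): joint angles.
- monitor.read_joint_velocities(): joint speeds.
- monitor.read_joint_torque(): joint torques, N m.
- monitor.read_eef_pos(): TCP position.
- monitor.read_tcp_rot(): TCP orientation.
- monitor.read_ft_force(): force on the tool from outside, world axes, zero at the start.
- monitor.read_torque(): the same for the moment, N m.
- monitor.read_opening(): finger opening in m.
- monitor.read_grasp_force(): force on a finger pad.
Only numpy, scipy, OpenCV 4.12 (cv2) and the standard library are available. Lean on these libraries where they do the work, as an engineer would, in place of code of your own. Each camera call takes 0.05 s, during which the arm holds its last target. There are 200 camera calls.

### The job

Push the vial carriage along its rail, towards the robot's left, until its spring plunger drops into the notch and the vial stands in front of the reader's lens; then press the read key on top of the reader fully down and let it come up again. Push with the fingertips or the outside of the fingers only: do not touch the vial on the carriage, do not pull up the plunger, and leave the loose things round the rail where they stand.

Things in the scene. Friction and masses are not known exactly. Their poses are not given: they have to be found in the camera images.
- rail: fixed aluminium rail, 380 mm long (its y), 50 mm wide (x), top 30 mm above the worktop; origin on the worktop under its middle; y axis = sliding direction (towards the robot's left), x axis across the rail, away from the robot. Two dark feet (30 mm long, 8 mm high, 150 mm either side of the middle) reach 45 mm to both sides of its middle line. Place and yaw vary (up to 0.2 rad)
- carriage (a joint): position of the carriage along the rail (m): 0 at the right-hand end, grows along the rail's +y, ends at 0.235, starts between 0 and 0.04. Grey plastic block 100 mm long (along y), 110 mm wide (from 75 mm in front of the rail's middle line to 35 mm behind), deck top 54 mm above the worktop; too big to grip, cannot leave the rail; slides with about 1 N of friction plus 6 N per m/s
- push_face (a point): push here: middle of the rubber pad on the carriage's right-hand (-y) end face, 33 mm above the worktop, 53 mm in front of the rail's middle line; moves with the carriage. The face is flat, from 13 to 54 mm height and 22 mm to either side of this point (rail's x); below lies the worktop (and the rail's feet), the rail's side is 28 mm behind
- vial_axis (a point): middle of the glass vial with a black cap (22 mm thick) fixed upright in the black socket on the carriage, on the rail's middle line, 30 mm along +y from the push face and 70 mm above the worktop; the cap's top is 100 mm above the worktop. Must not be touched
- plunger (a joint): lift of the carriage's spring plunger (m): 0 on the plain rail, 0.005 on the crests, about 0.0005 in the notch, 0.014 pulled right up. Going in, its ball climbs a 17 mm ramp (push rises to about 9 N), passes the crest 6 mm before the notch, then drops and draws the carriage in by itself: the force dips to nothing. About 13 N drives it out past the far side; it can be pushed back from the left
- plunger_head (a point): top of the plunger's black round head (20 mm across) on the carriage deck, 75 mm along +y from the push face, on the rail's middle line, 86 mm above the worktop when down
- reader: fixed reader station: white box 90 mm deep (x), 80 mm wide (y), 90 mm high, 55 to 145 mm behind the rail's middle line; its place along the rail varies by 8 cm; origin on the worktop on the rail's middle line abreast of the lens; axes as the rail's. It carries the notch, a folded steel strip on the rail's top, 45 mm further along +y, under the plunger's path
- lens (a point): centre of the front of the reader's lens barrel, 44 mm behind the rail's middle line, 70 mm above the worktop; axes as the rail's. When the plunger sits in the notch the vial axis is abreast of this point (same y along the rail, within 1 mm)
- read_key (a joint): travel of the round grey read key (28 mm across) on the reader's box top, 0 when up, 0.006 fully down; a spring of 5 N brings it up
- read_key_top (a point): centre of the read key's top face, 112 mm above the worktop when up, 100 mm behind the rail's middle line; moves with the key, which is pressed straight down
- spare_vial: loose glass vial with a white cap, 22 mm thick, 58 mm tall, standing in front of the rail; origin at its foot; leave alone
- spare_post: loose black rubber post, 25 mm thick, 37 mm tall, standing in front of the rail; origin at its foot; leave alone
- back_post: loose black rubber post, 26 mm thick, 37 mm tall, standing behind the left part of the rail; origin at its foot; leave alone
- petri_dish: loose lidded dish, 91 mm across, 16 mm high, behind the right part of the rail; origin at its foot; leave alone
- resin_puck: loose pink resin block, 45 x 63 x 22 mm, left of the rail; origin at its foot; leave alone
- marker: loose marker pen, 135 mm long, 17 mm thick, lying to the right of the rail; origin under its middle; leave alone

How it is judged:
On the way, in this order (a step that is already met when the one before it is completed fails the run):
1. the carriage sits in the notch, its vial abreast of the lens, the plunger down (y of vial_axis in the frame of lens between -0.0025 and 0.0025 m and value of joint plunger below 0.0025 m and value of joint read_key below 0.002 m), for 0.3 s.
2. the read key is pressed fully down while the carriage sits in the notch (value of joint read_key above 0.0045 m and y of vial_axis in the frame of lens between -0.0025 and 0.0025 m), for 0.05 s.
At the end, for the whole second after the job is handed in: the carriage sits in the notch (vial axis within 2.5 mm of the lens along the rail, plunger lift under 2.5 mm), after which the read key was pressed at least 4.5 mm down; the key is up again (under 2 mm) (all of step 1); the robot touches nothing.
It fails at once if the vial on the carriage is touched (contact force between any of the fingers, the arm and sample_vial above 0.5 N).
It fails at once if the plunger is pulled up (value of joint plunger above 0.009 m).
It fails at once if a loose thing round the rail is moved by more than 15 mm (distance of any of spare_vial, spare_post, back_post, petri_dish, resin_puck, marker from where it was at the start of the episode above 0.015 m).
It also fails if it takes over 54 s, if anything falls off the work surface, if the arm or the gripper's body presses on something with over 40 N, if the wrist force passes 120 N, or if a joint passes its speed limit or range.

## Working session

There is one attempt and no reset: what is moved stays moved. The work goes in short steps, each a Python script; the robot and the scene stay as the last script left them, time stands still between calls to the robot, and variables do not carry over. Pictures are saved under pics/ and viewed, at most 10 in all, crops included, and the job is handed in when it is done.

```bash
mkdir -p pics; ls; cat > h.py <<'E'
import numpy as np, cv2
from plant import manip, kin, eyes, finder, monitor
def pts(cam, depth, region=None):
    c=eyes.get_calibration(cam); K=np.array(c["intrinsics"]); T=np.array(c["world_from_camera"])
    v,u=np.nonzero((depth>0) if region is None else (region&(depth>0)))
    d=depth[v,u]; P=np.stack([(u-K[0,2])/K[0,0]*d,(v-K[1,2])/K[1,1]*d,d],1)
    return P@T[:3,:3].T+T[:3,3],u,v
E
python3 - <<'E'
from h import *
for cam in ["scene","side"]:
    im,d=eyes.get_image(cam); cv2.imwrite(f"pics/{cam}0.png",im[...,::-1]); np.savez(f"{cam}0.npz",im=im,d=d)
    c=eyes.get_calibration(cam); print(cam,np.round(c["world_from_camera"],3).tolist())
    for n in ["rail","carriage","reader","read_key","vial_axis","plunger","lens","spare_vial","spare_post","back_post","petri_dish","resin_puck","marker"]:
        for r in finder.silhouettes(n,cam)[:2]:
            P,_,_=pts(cam,d,r["region"]); print(n,round(r["confidence"],2),np.round(r["uv"]),np.round(np.median(P,0),3) if len(P) else None, np.round(np.percentile(P,[2,98],axis=0),3).tolist() if len(P) else None)
print(monitor.read_time_s())
E
```

```text
pics
plant.py
scene [[0.473, -0.356, 0.806, -0.51], [-0.881, -0.214, 0.422, -0.573], [0.023, -0.91, -0.414, 0.662], [0.0, 0.0, 0.0, 1.0]]
rail 0.7 [292. 206.] [ 0.559 -0.118  0.076] [[0.549, -0.129, -0.002], [0.732, -0.041, 0.086]]
rail 0.58 [287. 222.] [ 0.544 -0.125  0.031] [[0.481, -0.238, 0.001], [0.596, 0.132, 0.085]]
carriage 0.82 [298. 228.] [ 0.51  -0.153  0.052] [[0.48, -0.193, 0.016], [0.583, -0.095, 0.093]]
reader 0.6 [271. 193.] [ 0.633 -0.014  0.064] [[0.579, -0.039, 0.005], [0.704, 0.047, 0.109]]
vial_axis 0.61 [296. 226.] [ 0.511 -0.152  0.052] [[0.48, -0.193, 0.013], [0.584, -0.094, 0.093]]
vial_axis 0.54 [200. 202.] [0.562 0.198 0.016] [[0.55, 0.173, 0.001], [0.587, 0.225, 0.022]]
plunger 0.5 [293. 206.] [ 0.555 -0.121  0.08 ] [[0.548, -0.13, 0.068], [0.565, -0.113, 0.086]]
lens 0.85 [272. 193.] [ 0.631 -0.015  0.063] [[0.575, -0.039, 0.009], [0.701, 0.042, 0.107]]
spare_vial 0.49 [216. 224.] [0.432 0.046 0.029] [[0.427, 0.038, 0.004], [0.441, 0.057, 0.057]]
back_post 0.62 [238. 200.] [0.631 0.102 0.028] [[0.624, 0.091, 0.005], [0.669, 0.118, 0.037]]
petri_dish 0.61 
[... 1418 characters left out ...]
056], [0.572, -0.107, 0.085]]
lens 0.57 [211. 214.] [0.663 0.043 0.059] [[0.604, -0.022, 0.004], [0.714, 0.05, 0.109]]
spare_vial 0.56 [299. 231.] [0.442 0.06  0.029] [[0.43, -0.037, -0.003], [0.454, 0.065, 0.056]]
spare_post 0.69 [309. 210.] [ 0.426 -0.061  0.021] [[0.415, -0.074, 0.001], [0.437, -0.054, 0.036]]
back_post 0.7 [214. 240.] [0.638 0.116 0.021] [[0.628, 0.099, -0.001], [0.651, 0.121, 0.037]]
petri_dish 0.59 [234. 194.] [ 0.633 -0.173  0.014] [[0.616, -0.245, -0.002], [0.677, -0.012, 0.085]]
resin_puck 0.9 [234. 268.] [0.576 0.222 0.017] [[0.554, 0.187, 0.003], [0.599, 0.238, 0.02]]
marker 0.5 [295. 180.] [ 0.464 -0.319  0.012] [[0.448, -0.383, 0.005], [0.48, -0.259, 0.015]]
1.4
```

```bash
python3 - <<'E'
from h import *
A=[]
for cam in ["scene","side"]:
    z=np.load(f"{cam}0.npz"); P,_,_=pts(cam,z["d"]); A.append(P)
def rect(Q,name):
    (c,s,a)=cv2.minAreaRect(Q[:,:2].astype(np.float32)*1000); print(name,len(Q),np.round(c,1),np.round(s,1),round(a,2))
for i,P in enumerate(A):
    b=(P[:,0]>.4)&(P[:,0]<.8)&(P[:,1]>-.4)&(P[:,1]<.3)
    def sel(z0,z1,x0=.4,x1=.8,y0=-.4,y1=.3): return P[b&(P[:,2]>z0)&(P[:,2]<z1)&(P[:,0]>x0)&(P[:,0]<x1)&(P[:,1]>y0)&(P[:,1]<y1)]
    rect(sel(.0285,.0315,.48,.61,-.26,.16),"rail"+str(i)); rect(sel(.0525,.0555,.46,.61,-.26,.0),"deck"); rect(sel(.088,.092,.58),"boxtop"); rect(sel(.110,.114),"key"); rect(sel(.083,.088,.5,.6,-.2,-.05),"plunger"); rect(sel(.098,.103,.5,.62,-.25,-.05),"cap")
im=np.hstack([cv2.imread(f"pics/{c}0.png")[130:330,150:400] for c in("scene","side")])
cv2.imwrite("pics/v.png",cv2.resize(im,(800,320)))
E
```

```text
rail0 507 [539.7 -49.8] [378.7 108.9] 87.59
deck 402 [ 536.9 -143.8] [100.8 109.6] 84.68
boxtop 162 [ 707.4 -148.7] [ 90.9 410.8] 16.77
key 17 [664.9   2.2] [21.9 24.7] 25.47
plunger 33 [ 557.2 -141.7] [62.6 18.4] 82.57
cap 13 [ 555.4 -163.2] [16.7 14.1] 65.68
rail1 472 [551.5 -17.3] [330.2 107.6] 84.64
deck 249 [ 541.4 -137.5] [ 99.2 107.8] 85.86
boxtop 222 [ 708.7 -140.2] [ 98.9 398.2] 14.21
key 26 [671.3   7.6] [22.3 22.2] 16.86
plunger 30 [ 560.5 -134.9] [60.7 17.6] 87.73
cap 6 [ 561.1 -159.6] [15.4 12.1] 49.12
```

View pics/v.png

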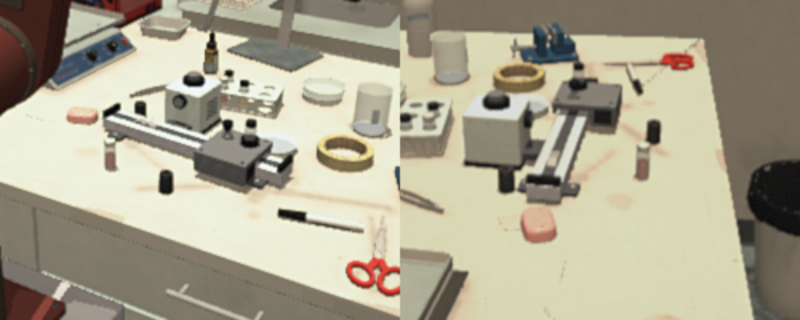

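```bash
cat >> h.py <<'E'
def rect(Q,name):
    (c,s,a)=cv2.minAreaRect(Q[:,:2].astype(np.float32)*1000); print(name,len(Q),np.round(c,1),np.round(s,1),round(a,2))
E
python3 - <<'E'
from h import *
print(monitor.read_tcp_rot(), np.round(eyes.get_calibration("wrist")["world_from_camera"],3).tolist())
R=monitor.read_tcp_rot()
for yaw in [0,np.pi/2,-np.pi/2,np.pi]:
    print(yaw,kin.inverse_kinematics([.5,-.07,.40],[np.pi,0,yaw]),kin.inverse_kinematics([.5,-.22,.033],[np.pi,0,yaw]))
manip.gripper_to(0.0)
for i,yaw in enumerate([-np.pi/2]):
    manip.movep([.5,-.07,.40],[np.pi,0,yaw])
    T=eyes.get_calibration("wrist")["world_from_camera"]; print(np.round(T,3).tolist())
    im,d=eyes.get_image("wrist"); cv2.imwrite("pics/w0.png",im[...,::-1]); np.savez("w0.npz",im=im,d=d)
print(monitor.read_time_s(),monitor.read_ft_force())
E
```

```text
[-3.14152307e+00  8.49578308e-06  3.46834052e-01] [[0.341, -0.908, -0.243, 0.274], [-0.94, -0.33, -0.088, -0.566], [-0.0, 0.258, -0.966, 0.374], [0.0, 0.0, 0.0, 1.0]]
0 [-2.95413495e-01 -1.24940505e-01  1.57416384e+00 -4.44089210e-16
  1.69236932e+00  1.27538283e+00] [-5.58895580e-01  2.67751513e-01  1.87642675e+00 -4.44089210e-16
  9.97414388e-01  1.01190075e+00]
1.5707963267948966 [-0.29541349 -0.1249405   1.57416384  0.          1.69236932 -0.29541349] [-0.55889558  0.26775151  1.87642675  0.          0.99741439 -0.55889558]
-1.5707963267948966 None [-5.58895580e-01  2.67751513e-01  1.87642675e+00 -4.44089210e-16
  9.97414388e-01  2.58269707e+00]
3.141592653589793 [-0.29541349 -0.1249405   1.57416384  0.          1.69236932 -1.86620982] [-0.55889558  0.26775151  1.87642675  0.          0.99741439 -2.12969191]Traceback (most recent call last):
  File "<stdin>", line 8, in <module>
host.Unreachable: the arm cannot take that pose within its joint ranges
```

```bash
python3 - <<'E'
from h import *
manip.movep([.63,-.06,.36],[np.pi,0,0.1])
im,d=eyes.get_image("wrist"); cv2.imwrite("pics/w0.png",im[...,::-1]); np.savez("w0.npz",im=im,d=d,T=eyes.get_calibration("wrist")["world_from_camera"])
P,_,_=pts("wrist",d)
b=(P[:,0]>.4)&(P[:,0]<.8)&(P[:,1]>-.4)&(P[:,1]<.3)
def sel(z0,z1,x0=.4,x1=.8,y0=-.4,y1=.3): return P[b&(P[:,2]>z0)&(P[:,2]<z1)&(P[:,0]>x0)&(P[:,0]<x1)&(P[:,1]>y0)&(P[:,1]<y1)]
rect(sel(.0285,.0315,.48,.61,-.26,.16),"rail"); rect(sel(.0525,.0555,.46,.61,-.26,.0),"deck"); rect(sel(.087,.093,.58,.73,-.08,.08),"boxtop"); rect(sel(.109,.115,.6,.75,-.06,.06),"key"); rect(sel(.083,.089,.5,.6,-.14,-.05),"plunger"); rect(sel(.097,.104,.5,.62,-.25,-.05),"cap")
for n in ["read_key","plunger","reader","carriage"]:
    for r in finder.silhouettes(n,"wrist")[:2]:
        Q,_,_=pts("wrist",d,r["region"]); print(n,round(r["confidence"],2),np.round(r["uv"]),np.round(np.median(Q,0),4),np.round(np.percentile(Q,[2,98],axis=0),3).tolist())
print(monitor.read_time_s(),monitor.read_ft_force())
E
```

```text
rail 3218 [560.5 -45.4] [370.8  73.3] 87.63
deck 2314 [ 541.2 -141.7] [ 98.5 108.8] 86.04
boxtop 2380 [671.2   4.9] [79.2 89. ] 85.84
key 297 [671.1   4.7] [27.4 26.2] 41.93
plunger 110 [ 562.6 -117.7] [18.1 18.9] 71.54
cap 118 [ 559.8 -162.7] [18.4 19.2] 57.51
read_key 0.79 [211. 134.] [0.6708 0.0047 0.1123] [[0.659, -0.008, 0.11], [0.682, 0.017, 0.114]]
read_key 0.32 [108. 170.] [0.5797 0.2002 0.0196] [[0.557, 0.175, 0.004], [0.601, 0.232, 0.022]]
plunger 0.64 [284. 204.] [ 0.5638 -0.1171  0.0856] [[0.555, -0.127, 0.077], [0.572, -0.109, 0.088]]
reader 0.81 [211. 134.] [0.6672 0.0042 0.0902] [[0.573, -0.036, 0.009], [0.714, 0.065, 0.113]]
reader 0.27 [184. 247.] [0.4495 0.049  0.0413] [[0.44, 0.041, 0.006], [0.453, 0.059, 0.059]]
4.85 [0.08533819 0.64427276 0.49008578]
```

View pics/w0.png

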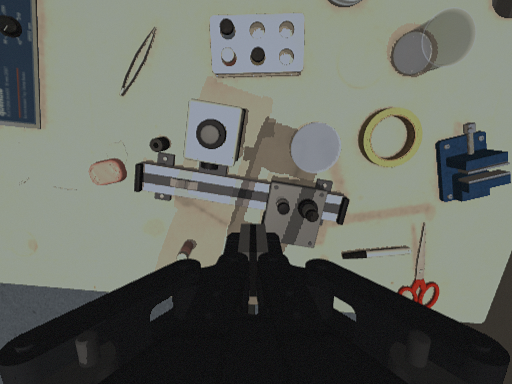

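```bash
cat >> h.py <<'E'
a=-0.0716; ux=np.array([np.cos(a),np.sin(a),0]); uy=np.array([-np.sin(a),np.cos(a),0])
face=np.array([.5047,-.1892,0]); TR=.1755
ROT=[np.pi,0,np.pi+a]
def F(): return float(np.mean([np.array(monitor.read_ft_force())@uy for _ in range(3)]))
def Y(): return float((np.array(monitor.read_eef_pos())-face)@uy)
E
python3 - <<'E'
from h import *
def tgt(y,z=.038): return face-.009*ux+y*uy+np.array([0,0,z])
manip.movep(tgt(-.037,.2),ROT)
manip.move_l(tgt(-.037),feed=.12)
f0=F(); print("f0",f0,Y())
for y in np.arange(-.031,-.005,.003):
    manip.move_l(tgt(y),feed=.02); print(round(Y()*1e3,1),round(F()-f0,2))
print(monitor.read_time_s())
manip.move_l(tgt(TR-.0145-.026),feed=.06); print(round(Y()*1e3,1),round(F()-f0,2),monitor.read_time_s())
E
```

```text
f0 -0.09297522126028651 -0.037347579487699754
-30.8 0.16
-27.9 -0.35
-24.9 0.73
-21.8 0.24
-18.8 0.59
-15.9 -0.15
-12.9 0.32
-9.8 -0.41
-6.7 -0.1
12.0
135.0 0.58 14.5167
```

```bash
python3 - <<'E'
from h import *
im,d=eyes.get_image("wrist"); im2,d2=eyes.get_image("side")
out=np.hstack([im,cv2.resize(im2[150:270,170:330],(512,384))])[...,::-1]; cv2.imwrite("pics/p1.png",cv2.resize(out,(800,300)))
for cam,dd in(("wrist",d),("side",d2)):
    P,_,_=pts(cam,dd); y=(P-face)@uy; x=(P-face)@ux-.053
    m=(abs(P[:,2]-.054)<.002)&(x>-.08)&(x<.04)&(y>.05)&(y<.3); print(cam,m.sum(),np.percentile(y[m],[1,5,95,99]).round(4))
    m=(P[:,2]>.082)&(P[:,2]<.104)&(abs(x)<.015)&(y>.1)&(y<.29); h,e=np.histogram(y[m],np.arange(.13,.26,.005)); print(dict(zip(e.round(3).tolist(),h.tolist())))
E
```

```text
wrist 11466 [0.1403 0.1552 0.2437 0.2468]
{0.13: 0, 0.135: 0, 0.14: 0, 0.145: 0, 0.15: 0, 0.155: 0, 0.16: 0, 0.165: 0, 0.17: 0, 0.175: 0, 0.18: 0, 0.185: 0, 0.19: 0, 0.195: 0, 0.2: 0, 0.205: 0, 0.21: 0, 0.215: 0, 0.22: 0, 0.225: 0, 0.23: 0, 0.235: 0, 0.24: 0, 0.245: 0, 0.25: 0}
side 473 [0.1468 0.1572 0.2475 0.2504]
{0.13: 0, 0.135: 0, 0.14: 0, 0.145: 0, 0.15: 0, 0.155: 0, 0.16: 0, 0.165: 1, 0.17: 3, 0.175: 10, 0.18: 18, 0.185: 31, 0.19: 6, 0.195: 0, 0.2: 0, 0.205: 0, 0.21: 0, 0.215: 3, 0.22: 7, 0.225: 6, 0.23: 10, 0.235: 1, 0.24: 0, 0.245: 0, 0.25: 0}
```

View pics/p1.png

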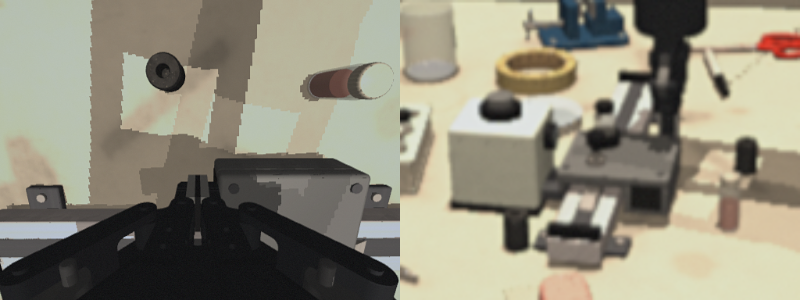

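```bash
python3 - <<'E'
from h import *
def tgt(y,z=.038): return face-.009*ux+y*uy+np.array([0,0,z])
peak=0
for y in np.arange(.137,.168,.0012):
    manip.move_l(tgt(y),feed=.02); f=-F(); peak=max(peak,f); print(round(Y()*1e3,1),round(f,2))
    if peak>5 and f<1.5: print("drop"); break
    if f>11.5: print("hard"); break
print(monitor.read_time_s())
im2,d2=eyes.get_image("side")
P,_,_=pts("side",d2); y=(P-face)@uy; x=(P-face)@ux-.053
m=(abs(P[:,2]-.054)<.002)&(x>-.08)&(x<.04)&(y>.05)&(y<.3); print(np.percentile(y[m],[1,5,95,99]).round(4))
E
```

```text
137.1 1.05
138.2 1.11
139.2 3.04
140.0 4.79
140.4 7.91
141.8 6.77
143.5 5.62
143.9 8.67
145.6 6.13
147.0 6.48
148.2 5.95
149.4 5.93
150.5 6.78
151.7 5.98
153.1 5.56
155.5 -0.53
drop
18.6167
[0.1689 0.1798 0.2685 0.2703]
```

```bash
python3 - <<'E'
from h import *
def tgt(y,z=.038): return face-.009*ux+y*uy+np.array([0,0,z])
manip.move_l(tgt(.12),feed=.1); manip.move_l(tgt(.12,.2),feed=.2)
manip.movep([.63,-.06,.36],[np.pi,0,0.1])
im,d=eyes.get_image("wrist"); cv2.imwrite("pics/w1.png",cv2.resize(im[90:270,110:350,::-1],(800,600)))
P,_,_=pts("wrist",d); Z=P[:,2]
y=(P-face)@uy; x=(P-face)@ux-.053
def s(n,z0,z1,x0,x1,y0,y1):
    m=(Z>z0)&(Z<z1)&(x>x0)&(x<x1)&(y>y0)&(y<y1); print(n,m.sum(),"y",np.percentile(y[m],[1,50,99]).round(4),"mid",round(np.percentile(y[m],[2,98]).mean(),4),"zmax",Z[m].max().round(4))
s("deck",.052,.056,-.075,.035,.1,.32); s("cap",.097,.104,-.015,.015,.1,.32); s("plg",.083,.091,-.015,.015,.23,.32); s("key",.108,.115,.08,.12,.15,.26); s("box",.087,.093,.05,.15,.1,.3)
print(monitor.read_time_s())
E
```

```text
deck 2812 y [0.1764 0.2277 0.2735] mid 0.2249 zmax 0.056
cap 123 y [0.1958 0.205  0.2146] mid 0.2053 zmax 0.1017
plg 116 y [0.2406 0.2497 0.2592] mid 0.2501 zmax 0.0879
key 300 y [0.1927 0.2052 0.2181] mid 0.2054 zmax 0.1149
box 2388 y [0.1672 0.2045 0.2439] mid 0.2055 zmax 0.093
22.7417
```

View pics/w1.png

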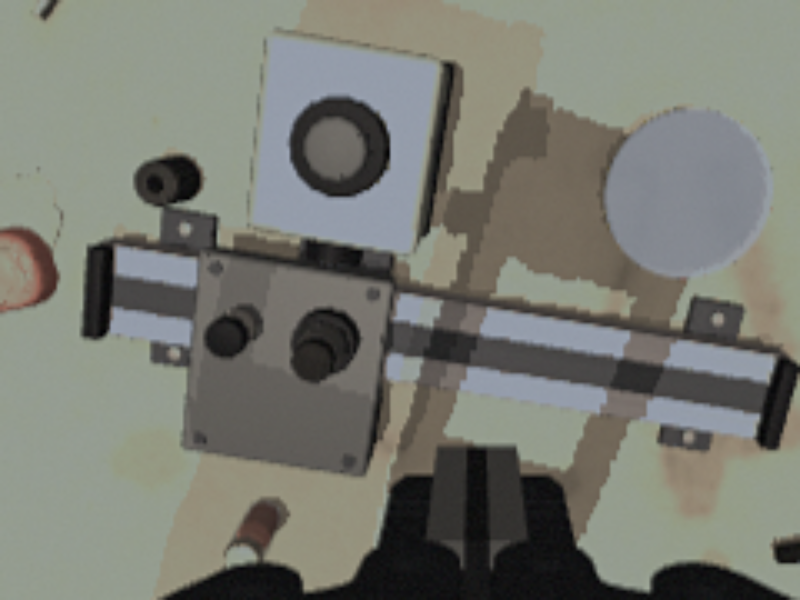

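```bash
python3 - <<'E'
from h import *
im,d=eyes.get_image("wrist"); P,_,_=pts("wrist",d)
k=np.array([.671,.0048]); r=np.hypot(*(P[:,:2]-k).T); 
for a0 in range(0,28,2):
    m=(r>=a0/1e3)&(r<(a0+2)/1e3); print(a0,P[m,2].mean().round(4),P[m,2].max().round(4))
rot=[np.pi,0,a]
manip.movep([*k,.16],rot); manip.move_l([*k,.118],feed=.08)
f0=monitor.read_ft_force()[2]
for z in np.arange(.114,.1035,-.001):
    hit=manip.move_l([*k,z],feed=.03,max_force=25); f=monitor.read_ft_force()[2]-f0
    print(round(monitor.read_eef_pos()[2]*1e3,1),round(f,1),hit)
    if hit or f>12: break
manip.hold(.2)
manip.move_l([*k,.16],feed=.1); print(monitor.read_time_s())
E
```

```text
0 0.1126 0.1131
2 0.1123 0.1134
4 0.1124 0.1135
6 0.1125 0.1134
8 0.1123 0.1142
10 0.1121 0.1138
12 0.1094 0.1134
14 0.1023 0.1043
16 0.1024 0.1042
18 0.1024 0.1041
20 0.0998 0.1038
22 0.0903 0.0923
24 0.0903 0.0925
26 0.0902 0.0924
114.1 1.1 False
113.0 -0.3 False
112.1 0.8 False
111.2 2.3 False
110.2 3.4 False
109.2 3.7 False
108.1 3.9 False
107.1 5.0 False
106.1 4.3 False
106.0 8.7 False
105.9 14.0 False
28.025
```

```bash
python3 - <<'E'
from h import *
manip.movep([.63,-.06,.36],[np.pi,0,0.1])
im,d=eyes.get_image("wrist"); P,_,_=pts("wrist",d); Z=P[:,2]; y=(P-face)@uy; x=(P-face)@ux-.053
def s(z0,z1,x0,x1,y0,y1):
    m=(Z>z0)&(Z<z1)&(x>x0)&(x<x1)&(y>y0)&(y<y1); return round(np.percentile(y[m],[2,98]).mean(),4),np.median(Z[m]).round(4)
v=s(.097,.104,-.015,.015,.1,.32); k=s(.108,.115,.08,.12,.15,.26); print(v,k,monitor.read_time_s())
if abs(v[0]-k[0])<.0015 and k[1]>.111: print(manip.job_done())
E
```

```text
(np.float64(0.2049), np.float64(0.0989)) (np.float64(0.2057), np.float64(0.1112)) 28.9417
the job is handed in; nothing more can be done
None
```

The job is handed in at about 29 s: the carriage sits in the notch with the vial within about 1 mm of the lens by the last camera check, and the read key was pressed to its stop and came back up.

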